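# Wedge the can stack tight in its clamp

## Robot

A 6-joint arm with a two-finger parallel gripper is mounted at the origin on the work surface. World frame = base frame: x ahead of the robot, y to its left, z up, the work surface at z = 0. Lengths are in m, angles in rad, forces in N, time in s.
With the tool pointing down it reaches from about 0.225 to 0.875 m from the base axis. Payload 3.4 kg.
Tool frame: the origin (TCP) lies between the finger pads; the fingertips stand 8 mm ahead of it and the grasp point (between the pads) lies 11 mm behind it; z points along the fingers, y is the line along which they close (so a half turn about z gives the same grasp; the last joint's range is limited). The gripper opens to 85 mm and grips with 20 to 120 N. Pads are 22 mm wide; open, the fingers measure 114 mm over their backs; the gripper's body (76 mm by 85 mm) begins 54 mm behind the grasp point. The pads swing forward as they close: fully open they stand 13 mm farther back than shut.
Start: joints at [-1.291, 0.276, 1.505, -0, 1.361, -0.121], TCP at [0.224, -0.529, 0.239] pointing down, gripper open.
Joint ranges: [-2.89, 2.89], [-0.75, 2.08], [0.22, 2.7], [-1.18, 4.32], [0.11, 2.71], [-2.7, 2.7]. Speed limits (rad/s): [2.57, 2.57, 3.14, 3.14, 3.14, 3.14].

## Interface

Orientations are given as a unit quaternion [w, x, y, z].
In Python, from rig import manip gives the robot as it stands.
- The arm moves only by the tool move_arm, never from a script. Its argument "deltas" is a list that holds one entry, the list of rows, each a list of 5 numbers: the shift along the tool's x, y, z normalised to -1 to 1, where 1 is 80 cm, then the turn about the tool's z normalised to -1 to 1, where 1 is 120 degrees, then the closure, from -1 (fully open) to 1 (shut). In form: [[[tx, ty, tz, twist, grip], ...]]. A call has 1 to 12 rows; each row is the pose to reach, as a shift and turn from the pose commanded when the call began, along the tool's axes at that moment; what a row does not reach only later rows make up. A row lasts 1/10 s, in which the tool goes at most 50 mm and 8.59 degrees, less where a joint would pass 70% of its speed; a pose out of reach is approached as far as the arm can. A call with a number of a shift or a turn outside -1 to 1 is refused whole. A call with a gripper value outside its range is refused whole. The fingers move at their own pace and stop on an object; "squeeze" is the grip in N (left out, the last holds). Time passes only in rows, so rows that repeat a pose let the fingers close. It gives the time, the measured TCP pose, the force, the opening and the grip force at its end, in the units of the state.
- manip.get_state(): the state, without advancing time (a new reading comes with each control period).
- manip.get_image(name): name is "side" or "top"; returns the picture (400x640x3 uint8, red, green, blue); there is no depth.
- manip.camera_params(name): a dict with "fx", "fy", "cx", "cy" (pixels), "dist" ([k1, k2, p1, p2, k3] as OpenCV has them; the pictures are not rectified), "R" (3x3) and "t" (3): a world point X has camera coordinates R X + t. Camera axes: x right, y down, z forward; pixel columns grow to the right and rows downward; lengths in m; the calibration is good to about 2 mm. A picture is of the moment at which its call begins. camera_params takes no time and is no camera call.
- manip.sign_off(): hands the job in; it is judged then, once.
The state is a dict: "clock": time; "qpos": joint angles; "qd": joint speeds; "effort": joint torques, N m; "position": TCP position; "ee_rot": TCP orientation; "contact_force": force on the tool from outside, world axes, zero at the start; "moment": the same for the moment, N m; "width": finger opening in m; "gripper_force": force on a finger pad.
Only numpy, scipy, OpenCV 4.12 (cv2) and the standard library are available. Lean on these libraries where they do the work, as an engineer would, in place of code of your own. Each camera call takes 0.05 s, during which the arm holds its last target. There are 200 camera calls.

## Task

The stack of flattened cans sits slack in the blue clamp. Pick up the ash wedge with the raised heel, lay it flat on the stack with its thin end pointing straight in under the middle of the clamp's bar, and push it in until it jams tight: a push of about 12 newtons, and not above 16, so as not to strain the plastic clamp. Leave it jammed there by itself, and leave everything else on the shelf where it is.

Things in the scene. Friction and masses are not known exactly. Their poses are not given: they have to be found in the camera images.
- wedge: ash wedge with a raised heel, 127 mm long (x), 34 mm wide (y), 90 g give or take 30 %, lying flat on the table. Origin: centre of the flat underside; +x points to the thin tip, z up. The ramp rises from the tip (x = +63.5 mm, 5 mm thick) to x = -31.5 mm (20 mm thick), about 1 in 6.3. Centre of mass about 15 mm behind the origin
- wedge_tip (a point): middle of the thin tip's lower edge, at x = +63.5 mm on the wedge; axes as the wedge's
- wedge_heel (a point): underside of the wedge's heel, at x = -47.5 mm on the wedge, axes as the wedge's. The heel is a block 32 mm long (x), 34 mm wide (y), 38 mm tall, centred over this point: grip it across its width; its flat back face is 16 mm behind this point
- clamp: blue plastic clamp frame fixed to the table: base 176 x 144 x 10 mm, two posts with 108 mm clear between them, and a crossbar on the posts, x = 0 to 34 mm, underside 62 mm and top 78 mm above the table. Origin: on the table under the middle of the bar's front face; +x is the way the wedge goes in, -x points out to the robot's side, y across, z up
- mouth (a point): middle of the bar's lower front edge, 62 mm above the table; axes as the clamp's. A wedge slid in on the stack first meets the bar with its tip 30 to 77 mm past this point, then tightens over the next 3 to 10 mm and stays by itself. Friction 0.6, 20 % either way. Held rigidly in the fingers it cannot settle on the stack: let go once it is started and push the back of its heel
- stack_front (a point): a point of the clamp, 52 mm above the table over the front end of the stack of flattened aluminium cans. The stack is 98 mm wide, x = -75 to +47 mm in the clamp's frame, flat on top; it cannot slide but gives straight down about 1 mm per 16 N. Its top is 45 to 52 mm above the table, different each time, so the gap under the bar is 10 to 17 mm: find it by feel
- amber_bottle: empty amber glass bottle, upright, 62 mm in diameter, 200 mm tall; leave alone. Origin: centre of its underside
- pet_bottle: empty clear PET bottle, upright, 64 mm in diameter, 210 mm tall, light (50 g); leave alone. Origin: centre of its underside
- egg_cup: white ceramic egg cup, 48 mm in diameter, 62 mm tall; leave alone. Origin: centre of its underside
- can: whole aluminium drinks can, upright, 66 mm in diameter, 115 mm tall, very light; leave alone. Origin: centre of its underside
- jar: glass jar, 70 mm in diameter, 90 mm tall; leave alone. Origin: centre of its underside
- offcut: plain square-edged ash block, 100 x 36 x 30 mm, no taper: not the wedge. It may lie in either of the two places, the wedge in the other; leave alone. Origin: centre of its underside
There are look-alikes about, which are no part of the job. Leave any purple or white look-alike of the wedge alone.

How it is judged:
On the way, in this order (a step that is already met when the one before it is completed fails the run):
1. the wedge's thin end is started under the clamp's bar, flat on the stack and in line (y of wedge_tip in the frame of mouth between -0.025 and 0.025 m and z of wedge_tip in the frame of mouth between -0.025 and -0.005 m and angle between the x axis of wedge and the x axis of clamp, either way round below 0.2 rad and angle between wedge's own z axis and vertical below 0.12 rad and x of wedge_tip in the frame of mouth above 0.005 m), for 0.05 s.
2. the wedge is jammed between stack and bar (more than 5 N on the bar) and nothing but the clamp and stack holds it (y of wedge_tip in the frame of mouth between -0.025 and 0.025 m and z of wedge_tip in the frame of mouth between -0.025 and -0.005 m and angle between the x axis of wedge and the x axis of clamp, either way round below 0.2 rad and angle between wedge's own z axis and vertical below 0.12 rad and x of wedge_tip in the frame of mouth above 0.02 m and contact force between wedge and clamp above 5 N and contact force between the fingers and wedge below 0.1 N), for 0.3 s.
At the end, for the whole second after the job is handed in: The wedge lies at rest in the clamp, flat on the stack (tilt under 0.12 rad), in line with the clamp within 0.2 rad, its tip within 25 mm of the clamp's middle and at least 20 mm past the bar's front face, and by itself presses the bar with more than 5 N (y of wedge_tip in the frame of mouth between -0.025 and 0.025 m and z of wedge_tip in the frame of mouth between -0.025 and -0.005 m and angle between the x axis of wedge and the x axis of clamp, either way round below 0.2 rad and angle between wedge's own z axis and vertical below 0.12 rad and x of wedge_tip in the frame of mouth above 0.02 m and contact force between wedge and clamp above 5 N and linear speed of wedge below 0.01 m/s and angular speed of wedge below 0.1 rad/s); the robot touches nothing.
It fails at once if the wedge strains the clamp: more than 20 N between them (contact force between wedge and clamp above 20 N).
It fails at once if a bystander is moved by more than 30 mm (distance of any of amber_bottle, pet_bottle, egg_cup, can, jar, offcut from where it was at the start of the episode above 0.03 m).
It also fails if it takes over 61 s, if anything falls off the work surface, if the arm or the gripper's body presses on something with over 40 N, if the wrist force passes 120 N, or if a joint passes its speed limit or range.

## Working session

There is one attempt and no reset: what is moved stays moved. The work goes in short steps, Python scripts to look and compute and a tool call to move; the robot and the scene stay as the last step left them, time stands still between calls to the robot, and variables do not carry over. Pictures are saved under pics/ and viewed, at most 10 in all, crops included, and the job is handed in when it is done.

Besides the shell and the picture viewer there is one more tool, called by a JSON object that holds its "method" and its "body", one argument or row to a line. move_arm: Moves the arm, as the interface text tells. Scaled input: -1 to 1 covers 80 cm each way for a shift and 120 degrees each way for a turn. Its arguments: {"type":"object","properties":{"deltas":{"type":"array","items":{"type":"array","items":{"type":"array","items":{"type":"number","minimum":-1,"maximum":1}}}},"squeeze":{"type":"number"}},"required":["deltas"]}

```bash
mkdir -p pics; python3 - <<'E'
from rig import manip
import cv2,numpy as np
for n in("top","side"):
    im=manip.get_image(n); cv2.imwrite(f"pics/{n}0.png",im[...,::-1]); p=manip.camera_params(n)
    print(n,{k:np.round(v,3).tolist() for k,v in p.items()})
s=manip.get_state();print({k:np.round(v,3).tolist() for k,v in s.items()})
E
```

```text
top {'fx': 439.172, 'fy': 439.172, 'cx': 321.688, 'cy': 198.627, 'dist': [-0.058, 0.0, 0.0, 0.0, 0.0], 'R': [[0.028, -1.0, -0.004], [-0.998, -0.028, -0.054], [0.054, 0.005, -0.999]], 't': [0.015, 0.533, 1.133]}
side {'fx': 439.458, 'fy': 439.458, 'cx': 323.123, 'cy': 198.802, 'dist': [-0.028, 0.0, 0.0, 0.0, 0.0], 'R': [[-0.877, -0.48, -0.007], [-0.305, 0.568, -0.764], [0.371, -0.669, -0.645]], 't': [0.499, 0.199, 1.004]}
{'clock': 0.1, 'qpos': [-1.291, 0.277, 1.506, -0.0, 1.361, -0.121], 'qd': [-0.002, -0.002, -0.002, 0.0, -0.001, 0.002], 'effort': [0.002, -41.77, -24.64, -0.0, 0.006, 0.0], 'position': [0.224, -0.529, 0.239], 'ee_rot': [-0.001, 0.98, 0.199, -0.0], 'contact_force': [-0.122, -0.233, -1.261], 'moment': [0.015, -0.044, 0.019], 'gripper_force': 0.0, 'width': 0.085}
```

View pics/top0.png

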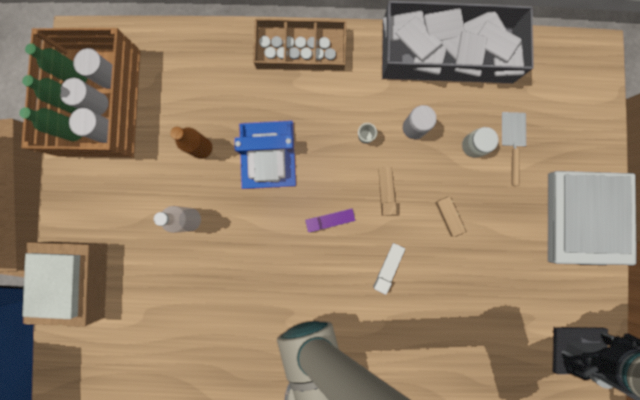

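View pics/side0.png

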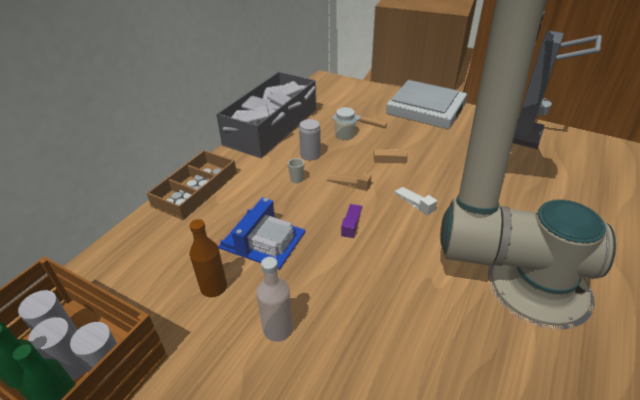

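The top view shows the wedge at about (388,190) with its heel at (388,207) facing the robot. The offcut is at (451,216), and the clamp is at (267,155) with its bar at row ~140. I'll zoom in on both.

```bash
cat > h.py <<'E'
import numpy as np,cv2
from rig import manip
def ray(n,uv):
    p=manip.camera_params(n);K=np.array([[p['fx'],0,p['cx']],[0,p['fy'],p['cy']],[0,0,1]])
    x=cv2.undistortPoints(np.array(uv,float).reshape(-1,1,2),K,np.array(p['dist'],float)).reshape(-1,2)
    R=np.array(p['R']);d=np.c_[x,np.ones(len(x))]@R
    return -R.T@np.array(p['t']),d
def plane(n,uv,z):
    c,d=ray(n,uv);return c+d*((z-c[2])/d[:,2])[:,None]
E
python3 - <<'E'
from h import *
im=cv2.imread("pics/top0.png")
a=cv2.resize(im[110:200,225:305],None,fx=6,fy=6,interpolation=cv2.INTER_CUBIC)[:540]
b=cv2.resize(im[155:230,365:405],None,fx=7,fy=7,interpolation=cv2.INTER_CUBIC)
o=np.zeros((540,800,3),np.uint8);o[:540,:480]=a;o[:525,500:780]=b
cv2.imwrite("pics/crop1.png",o)
hsv=cv2.cvtColor(im,cv2.COLOR_BGR2HSV)
m=cv2.inRange(hsv,(105,150,40),(125,255,255));m[:, :220]=0;m[:,310:]=0;m[:100]=0;m[200:]=0
c=max(cv2.findContours(m,0,2)[0],key=cv2.contourArea);r=cv2.minAreaRect(c);print(r)
print(cv2.approxPolyDP(c,3,True).reshape(-1,2).tolist())
E
```

```text
((263.5, 155.0), (64.0, 55.0), 90.0)
[[290, 123], [241, 125], [241, 137], [236, 139], [242, 144], [236, 149], [242, 154], [243, 187], [268, 184], [254, 183], [246, 177], [245, 152], [281, 147], [284, 137], [291, 136]]
```

View pics/crop1.png

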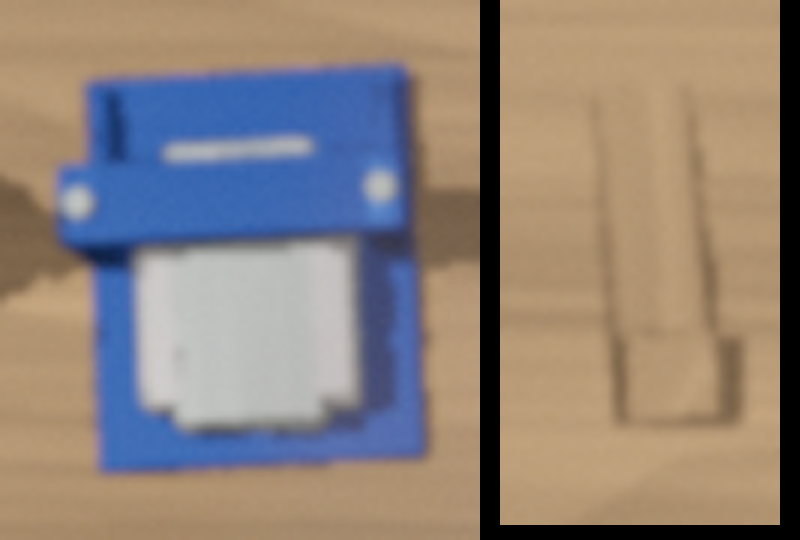

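The zoom shows these crop pixels:
- **Bar:** the top-front edge runs from (62,246) to (405,232), with bolts at (77,202) and (380,187).
- **Base:** corners at (103,470), (427,457), (88,82) and (408,67).
- **Wedge:** the tip edge is at (595–690, ~88), and the heel top spans u 622–720, v 337–422.

```bash
python3 - <<'E'
from h import *
np.set_printoptions(precision=4,suppress=True)
A=lambda P:(np.array(P)+.5)/6-.5+[225,110]
B=lambda P:(np.array(P)-[500,0]+.5)/7-.5+[365,155]
bt=plane("top",A([(62,246),(405,232),(77,202),(380,187)]),.078);print("bar",bt[:,:2])
bs=plane("top",A([(103,470),(427,457),(88,82),(408,67)]),.01);print("base",bs[:,:2])
f=(bs[0]+bs[1])/2;k=(bs[2]+bs[3])/2;print("base axis",f[:2],k[:2],np.arctan2(*(k-f)[1::-1]),np.linalg.norm(k-f), "bar yaw",np.arctan2(*(bt[0]-bt[1])[:2])*-1)
tip=plane("top",B([(595,90),(690,88)]),.004).mean(0)
he=plane("top",B([(624,337),(720,337),(622,422),(720,422)]),.038);print("tip",tip,"heel",he[:,:2])
h=he.mean(0);print(h,"yaw",np.arctan2(*(tip-h)[1::-1]),np.linalg.norm((tip-h)[:2]))
# check by two-view reprojection in side image
p=manip.camera_params("side");K=np.array([[p['fx'],0,p['cx']],[0,p['fy'],p['cy']],[0,0,1]])
pts=np.array([*bt,tip,h,*he,*bs])
print(cv2.projectPoints(pts,cv2.Rodrigues(np.array(p['R']))[0],np.array(p['t']),K,np.array(p['dist']))[0].reshape(-1,2))
q=manip.get_state()['ee_rot'];from scipy.spatial.transform import Rotation as Ro
print(Ro.from_quat(q,scalar_first=True).as_matrix())
im=cv2.imread("pics/side0.png")
o=np.zeros((560,800,3),np.uint8);o[:480,:540]=cv2.resize(im[190:270,215:305],None,fx=6,fy=6,interpolation=2);o[:150,540:800]=cv2.resize(im[168:198,323:375],None,fx=5,fy=5,interpolation=2)
cv2.imwrite("pics/crop2.png",o)
E
```

```text
bar [[0.643  0.2487]
 [0.6526 0.1063]
 [0.6616 0.2432]
 [0.6711 0.1173]]
base [[0.5552 0.2408]
 [0.5649 0.0987]
 [0.7274 0.2544]
 [0.7377 0.1127]]
base axis [0.5601 0.1697] [0.7326 0.1835] 0.07981141758826973 0.17306329220142536 bar yaw 0.0669918569972558
tip [ 0.6211 -0.1355  0.004 ] heel [[ 0.5253 -0.1259]
 [ 0.5263 -0.1611]
 [ 0.4942 -0.1258]
 [ 0.4952 -0.1617]]
[ 0.5102 -0.1436  0.038 ] yaw 0.07273047930256052 0.11113074486390358
[[244.0258 235.2467]
 [274.3388 199.319 ]
 [239.0429 231.1483]
 [265.8969 199.5514]
 [329.5582 175.5494]
 [364.9005 175.6035]
 [357.5337 177.4008]
 [362.3765 170.8509]
 [367.4467 180.5557]
 [372.2392 173.7621]
 [279.5242 265.9315]
 [306.2666 227.9435]
 [218.7114 244.6352]
 [248.8925 210.1697]]
[[ 0.9207  0.3902 -0.0005]
 [ 0.3902 -0.9207  0.0016]
 [ 0.0002 -0.0016 -1.    ]]
```

View pics/crop2.png

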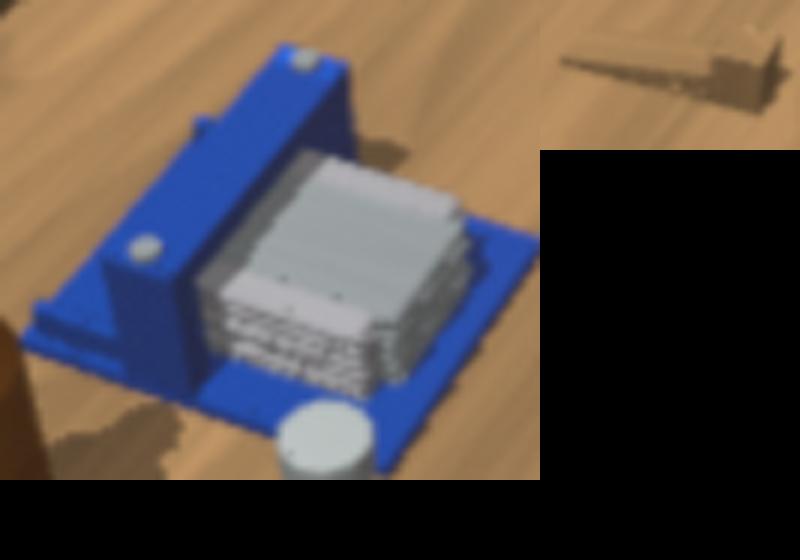

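Side-view reprojections agree to within about 2 px. That puts the mouth at about (0.648, 0.177) with yaw 0.073, and the heel at (0.510, −0.1436) with yaw 0.073. Next I move above the heel.

{"method": "move_arm", "body": {
  "deltas": [
    [[0.517,-0.304,0.174,0.157,-1],[0.517,-0.304,0.174,0.157,-1],[0.517,-0.304,0.174,0.157,-1],[0.517,-0.304,0.174,0.157,-1],[0.517,-0.304,0.174,0.157,-1],[0.517,-0.304,0.174,0.157,-1],[0.517,-0.304,0.174,0.157,-1],[0.517,-0.304,0.174,0.157,-1],[0.517,-0.304,0.174,0.157,-1],[0.517,-0.304,0.174,0.157,-1],[0.517,-0.304,0.174,0.157,-1],[0.517,-0.304,0.174,0.157,-1]]
  ],
  "squeeze": 40
}}

```text
clock: 1.3
position: [0.5101, -0.143, 0.0993]
ee_rot: [-0.0, 0.999, 0.038, -0.001]
contact_force: [-0.6, -0.2, 0.1]
width: 0.0854
gripper_force: 0.0
```

{"method": "move_arm", "body": {
  "deltas": [
    [[0,0,0.05,0,-1],[0,0,0.09,0,-1],[0,0,0.104,0,-1],[0,0,0.104,0,-1],[0,0,0.104,0,1],[0,0,0.104,0,1],[0,0,0.104,0,1],[0,0,0.104,0,1],[0,0,0.104,0,1],[0,0,0.104,0,1],[0,0,0.104,0,1],[0,0,0.104,0,1]]
  ]
}}

```text
clock: 2.5
position: [0.5111, -0.1444, 0.0183]
ee_rot: [0.001, 0.999, 0.036, 0.001]
contact_force: [0.8, 0.1, 5.8]
width: 0.0335
gripper_force: 39.7
```

{"method": "move_arm", "body": {
  "deltas": [
    [[0,0,-0.01,0,1],[0,0,-0.05,0,1],[0,0,-0.1,0,1],[0,0,-0.15,0,1],[0,0,-0.15,0,1],[0,0,-0.15,0,1]]
  ]
}}

```text
clock: 3.1
position: [0.5107, -0.1443, 0.1383]
ee_rot: [0.001, 0.999, 0.036, 0.001]
contact_force: [-0.7, 0.3, -1.3]
width: 0.0338
gripper_force: 39.6
```

```bash
python3 - <<'E'
from h import *
from scipy.spatial.transform import Rotation as Ro
s=manip.get_state();R=Ro.from_quat(s['ee_rot'],scalar_first=True).as_matrix();p=np.array(s['position']);print(p,s['contact_force'],R.round(4).tolist())
M=np.array([.648,.177]);u=np.array([np.cos(.073),np.sin(.073)])
g=M-u*(.111+.010);d=np.r_[g-p[:2],0];print(g,d,(R.T@d)/.8)
a=manip.get_image("top");b=manip.get_image("side")
o=np.zeros((600,800,3),np.uint8)
o[:600,:400]=cv2.resize(a[125:275,340:440],None,fx=4,fy=4,interpolation=2)
o[:400,400:]=cv2.resize(b[110:210,300:400],None,fx=4,fy=4,interpolation=2)
cv2.imwrite("pics/lift.png",o[...,::-1])
E
```

```text
[ 0.51067458 -0.14426058  0.13833395] [-0.72086737  0.31410005 -1.2623665 ] [[0.9974, 0.0721, 0.0026], [0.0721, -0.9974, -0.0012], [0.0025, 0.0014, -1.0]]
[0.52732226 0.16817484] [0.01664768 0.31243542 0.        ] [ 0.04892102 -0.38802631 -0.00043249]
```

View pics/lift.png

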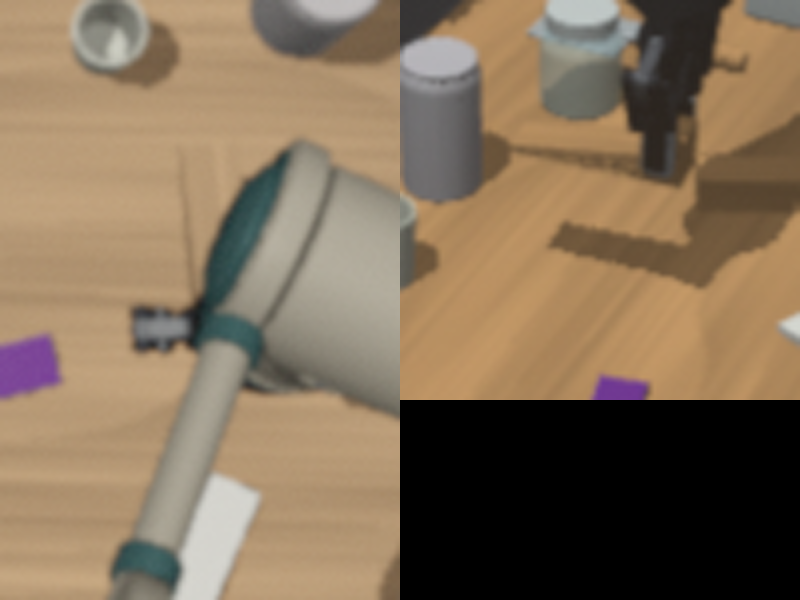

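The wedge is held level in the fingers, with its thin end visible in both views (top crop ~(200,150), side crop ~(515,150)). Now I carry it to just in front of the mouth.

{"method": "move_arm", "body": {
  "deltas": [
    [[0.036,-0.388,0,0,1],[0.036,-0.388,0,0,1],[0.036,-0.388,0,0,1],[0.036,-0.388,0,0,1],[0.036,-0.388,0,0,1],[0.036,-0.388,0,0,1],[0.036,-0.388,0,0,1],[0.036,-0.388,0,0,1],[0.036,-0.388,0.03,0,1],[0.036,-0.388,0.075,0,1],[0.036,-0.388,0.075,0,1],[0.036,-0.388,0.075,0,1]]
  ]
}}

```text
clock: 4.4
position: [0.516, 0.1659, 0.0762]
ee_rot: [0.001, 0.999, 0.035, -0.002]
contact_force: [0.2, 0.4, -0.2]
width: 0.0333
gripper_force: 40.2
```

```bash
python3 - <<'E'
from h import *
s=manip.get_state();print(s['position'],s['contact_force'],s['ee_rot'])
a=manip.get_image("top");b=manip.get_image("side")
o=np.zeros((600,800,3),np.uint8)
o[:600,:400]=cv2.resize(a[100:220,230:310],None,fx=5,fy=5,interpolation=2)
o[:400,400:]=cv2.resize(b[180:260,225:305],None,fx=5,fy=5,interpolation=2)
cv2.imwrite("pics/pre.png",o[...,::-1])
E
```

```text
[0.5160139  0.16588167 0.07619702] [ 0.16847829  0.44785715 -0.23795159] [ 5.38999672e-04  9.99378650e-01  3.52096573e-02 -1.51776764e-03]
```

View pics/pre.png

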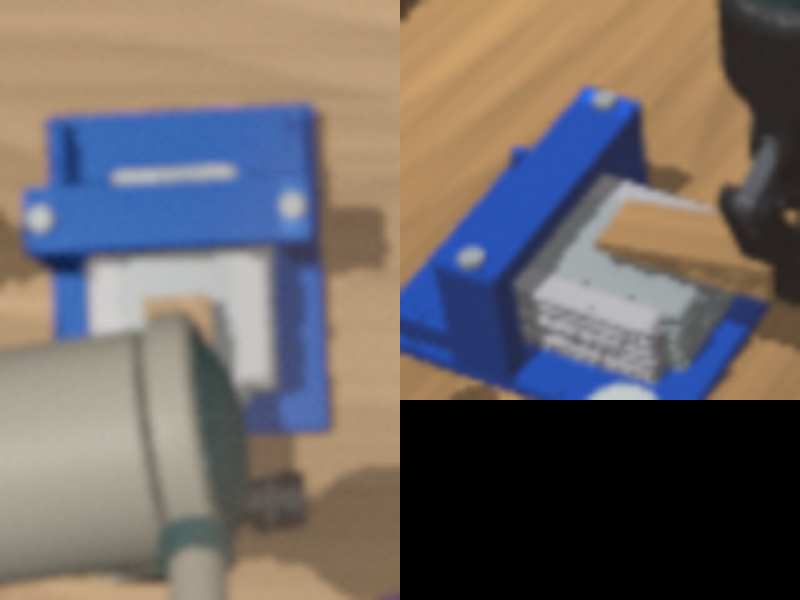

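The wedge tip is in front of the bar and roughly 2 mm off the clamp's mid-line (tip edge at crop (178,298)). I'll lower it to feel for the stack.

{"method": "move_arm", "body": {
  "deltas": [
    [[0,0,0.003,0,1],[0,0,0.006,0,1],[0,0,0.0075,0,1],[0,0,0.0075,0,1],[0,0,0.0075,0,1]]
  ]
}}

```text
clock: 5.0
position: [0.5167, 0.1675, 0.071]
ee_rot: [0.0, 0.999, 0.036, 0.0]
contact_force: [-0.7, 0.9, -0.8]
width: 0.0334
gripper_force: 40.2
```

{"method": "move_arm", "body": {
  "deltas": [
    [[0,0,0.00125,0,1],[0,0,0.00125,0,1]]
  ]
}}

```text
clock: 5.2
position: [0.5166, 0.1675, 0.0698]
ee_rot: [0.0, 0.999, 0.036, -0.0]
contact_force: [-0.7, 0.1, -0.7]
width: 0.0333
gripper_force: 40.2
```

{"method": "move_arm", "body": {
  "deltas": [
    [[0,0,0.00125,0,1],[0,0,0.00125,0,1]]
  ]
}}

```text
clock: 5.4
position: [0.5166, 0.1675, 0.0687]
ee_rot: [0.0, 0.999, 0.036, -0.0]
contact_force: [-0.6, 0.4, -0.2]
width: 0.0339
gripper_force: 40.2
```

{"method": "move_arm", "body": {
  "deltas": [
    [[0,0,0.00125,0,1],[0,0,0.00125,0,1]]
  ]
}}

```text
clock: 5.6
position: [0.5166, 0.1675, 0.0677]
ee_rot: [0.0, 0.999, 0.036, -0.0]
contact_force: [-0.3, -0.5, -0.2]
width: 0.0335
gripper_force: 40.2
```

{"method": "move_arm", "body": {
  "deltas": [
    [[0,0,0.00125,0,1],[0,0,0.00125,0,1]]
  ]
}}

```text
clock: 5.8
position: [0.5166, 0.1675, 0.0667]
ee_rot: [0.0, 0.999, 0.036, -0.0]
contact_force: [0.0, 0.2, -1.9]
width: 0.0334
gripper_force: 40.2
```

{"method": "move_arm", "body": {
  "deltas": [
    [[0,0,0.00125,0,1],[0,0,0.00125,0,1]]
  ]
}}

```text
clock: 6.0
position: [0.5166, 0.1675, 0.0657]
ee_rot: [0.0, 0.999, 0.036, -0.0]
contact_force: [0.3, 0.7, -1.4]
width: 0.0336
gripper_force: 40.2
```

{"method": "move_arm", "body": {
  "deltas": [
    [[0,0,0.00125,0,1],[0,0,0.00125,0,1]]
  ]
}}

```text
clock: 6.2
position: [0.5167, 0.1675, 0.065]
ee_rot: [0.0, 0.999, 0.036, 0.0]
contact_force: [0.1, 0.0, 2.0]
width: 0.0337
gripper_force: 40.5
```

{"method": "move_arm", "body": {
  "deltas": [
    [[0,0,0.00125,0,1],[0,0,0.00125,0,1]]
  ]
}}

```text
clock: 6.4
position: [0.5166, 0.1675, 0.0644]
ee_rot: [-0.0, 0.999, 0.036, 0.0]
contact_force: [-2.3, -0.4, 5.8]
width: 0.0333
gripper_force: 40.9
```

{"method": "move_arm", "body": {
  "deltas": [
    [[0,0,-0.0025,0,1],[0.015,0,-0.0025,0,1],[0.03,0,-0.0025,0,1],[0.045,0,-0.0025,0,1],[0.06,0,-0.0025,0,1],[0.075,0,-0.0025,0,1],[0.075,0,-0.0025,0,1],[0.075,0,-0.0025,0,1]]
  ]
}}

```text
clock: 7.2
position: [0.5765, 0.1717, 0.0655]
ee_rot: [0.0, 0.999, 0.036, -0.001]
contact_force: [-0.2, 1.0, -1.3]
width: 0.0337
gripper_force: 40.2
```

{"method": "move_arm", "body": {
  "deltas": [
    [[0,0,0,0,0.1],[0,0,0,0,-0.2],[0,0,0,0,-0.4],[0,0,0,0,-0.4],[0,0,0,0,-0.4],[0,0,-0.01,0,-0.4],[0,0,-0.03,0,-0.4],[0,0,-0.07,0,-0.4],[-0.04,0,-0.07,0,-0.4],[-0.06,0,-0.07,0,-0.4],[-0.06,0,-0.07,0,0.7],[-0.06,0,-0.07,0,0.7]]
  ]
}}

```text
clock: 8.4
position: [0.5296, 0.1685, 0.1226]
ee_rot: [-0.0, 0.999, 0.036, 0.001]
contact_force: [0.9, 0.5, -0.8]
width: 0.0313
gripper_force: 0.0
```

```bash
python3 - <<'E'
from h import *
s=manip.get_state();print(s['position'],s['contact_force'],s['ee_rot'],s['width'])
a=manip.get_image("top");b=manip.get_image("side")
o=np.zeros((600,800,3),np.uint8)
o[:600,:400]=cv2.resize(a[100:220,230:310],None,fx=5,fy=5,interpolation=2)
o[:400,400:]=cv2.resize(b[180:260,225:305],None,fx=5,fy=5,interpolation=2)
cv2.imwrite("pics/rel.png",o[...,::-1])
E
```

```text
[0.52959558 0.16849418 0.12261294] [ 0.852536    0.53588583 -0.77894616] [-8.95035463e-05  9.99349597e-01  3.60412445e-02  1.18509608e-03] 0.031343911311359614
```

View pics/rel.png

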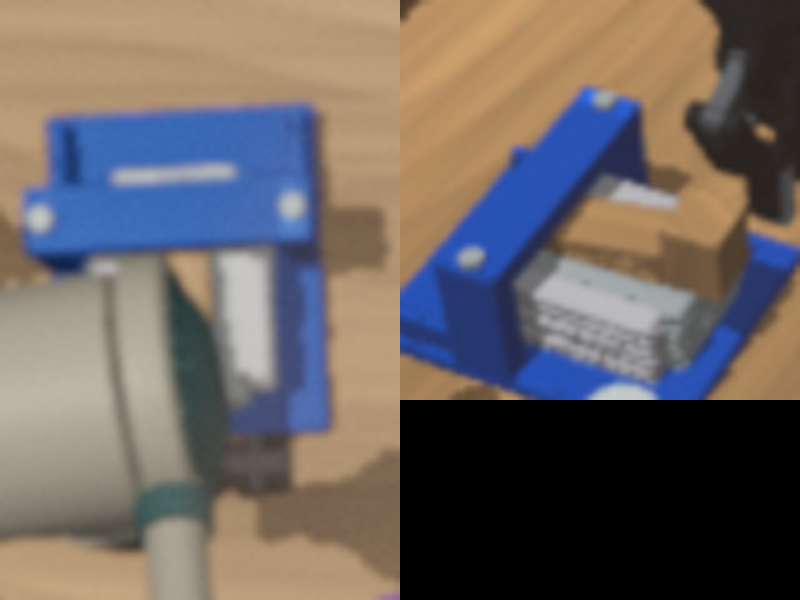

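The wedge lies flat and in line on the stack with its tip under the bar (side crop heel at (700,245)), and the fingers are clear. I'll lower them behind the heel.

{"method": "move_arm", "body": {
  "deltas": [
    [[0,0,0,0,0.7],[0,0,0.04,0,0.7],[0,0,0.08,0,0.7],[0,0,0.08,0,0.7],[0.008,0,0.08,0,0.7],[0.0155,0,0.08,0,0.7],[0.0155,0,0.08,0,0.7],[0.0155,0,0.08,0,0.7]]
  ]
}}

```text
clock: 9.3
position: [0.5422, 0.1694, 0.0591]
ee_rot: [-0.0, 0.999, 0.036, 0.001]
contact_force: [0.5, -0.3, -0.0]
width: 0.0127
gripper_force: 0.0
```

{"method": "move_arm", "body": {
  "deltas": [
    [[0.0025,0,0,0,0.7],[0.005,0,0,0,0.7],[0.0075,0,0,0,0.7],[0.01,0,0,0,0.7],[0.0125,0,0,0,0.7],[0.015,0,0,0,0.7],[0.0175,0,0,0,0.7],[0.02,0,0,0,0.7],[0.02,0,0,0,0.7]]
  ]
}}

```text
clock: 10.2
position: [0.5575, 0.1704, 0.0578]
ee_rot: [0.0, 0.999, 0.036, 0.0]
contact_force: [0.3, 0.3, 0.5]
width: 0.0127
gripper_force: 0.1
```

{"method": "move_arm", "body": {
  "deltas": [
    [[0.002,0,0,0,0.7],[0.004,0,0,0,0.7],[0.004,0,0,0,0.7]]
  ]
}}

```text
clock: 10.5
position: [0.5606, 0.1707, 0.0579]
ee_rot: [0.0, 0.999, 0.036, 0.0]
contact_force: [-0.5, -0.7, -0.4]
width: 0.0124
gripper_force: 0.1
```

{"method": "move_arm", "body": {
  "deltas": [
    [[0.002,0,0,0,0.7],[0.004,0,0,0,0.7],[0.004,0,0,0,0.7]]
  ]
}}

```text
clock: 10.8
position: [0.5639, 0.1709, 0.0579]
ee_rot: [0.0, 0.999, 0.036, 0.0]
contact_force: [-0.7, 0.2, 0.5]
width: 0.0127
gripper_force: 0.0
```

{"method": "move_arm", "body": {
  "deltas": [
    [[0.0015,0,0,0,0.7],[0.003,0,0,0,0.7],[0.003,0,0,0,0.7]]
  ]
}}

```text
clock: 11.1
position: [0.566, 0.171, 0.0579]
ee_rot: [0.0, 0.999, 0.036, 0.0]
contact_force: [-0.6, -0.4, -0.8]
width: 0.0128
gripper_force: 0.2
```

{"method": "move_arm", "body": {
  "deltas": [
    [[0.0015,0,0,0,0.7],[0.003,0,0,0,0.7],[0.003,0,0,0,0.7]]
  ]
}}

```text
clock: 11.4
position: [0.5685, 0.1712, 0.0579]
ee_rot: [0.0, 0.999, 0.036, 0.0]
contact_force: [0.2, 0.3, 0.3]
width: 0.0126
gripper_force: 0.1
```

{"method": "move_arm", "body": {
  "deltas": [
    [[0.001,0,0,0,0.7],[0.002,0,0,0,0.7],[0.002,0,0,0,0.7]]
  ]
}}

```text
clock: 11.7
position: [0.5699, 0.1713, 0.0579]
ee_rot: [0.0, 0.999, 0.036, 0.0]
contact_force: [-0.8, 0.2, 0.7]
width: 0.0128
gripper_force: 0.3
```

{"method": "move_arm", "body": {
  "deltas": [
    [[0.001,0,0,0,0.7],[0.002,0,0,0,0.7],[0.002,0,0,0,0.7]]
  ]
}}

```text
clock: 12.0
position: [0.5716, 0.1714, 0.0579]
ee_rot: [0.0, 0.999, 0.036, 0.0]
contact_force: [-0.2, -0.3, -0.1]
width: 0.0128
gripper_force: 0.2
```

{"method": "move_arm", "body": {
  "deltas": [
    [[0.001,0,0,0,0.7],[0.002,0,0,0,0.7],[0.002,0,0,0,0.7]]
  ]
}}

```text
clock: 12.3
position: [0.5732, 0.1716, 0.0579]
ee_rot: [0.0, 0.999, 0.036, 0.0]
contact_force: [-1.0, -0.6, -0.7]
width: 0.0128
gripper_force: 0.2
```

{"method": "move_arm", "body": {
  "deltas": [
    [[0.001,0,0,0,0.7],[0.002,0,0,0,0.7],[0.002,0,0,0,0.7]]
  ]
}}

```text
clock: 12.6
position: [0.5748, 0.1717, 0.0579]
ee_rot: [0.0, 0.999, 0.036, 0.0]
contact_force: [-0.6, 0.2, -0.0]
width: 0.013
gripper_force: 0.2
```

{"method": "move_arm", "body": {
  "deltas": [
    [[0.001,0,0,0,0.7],[0.002,0,0,0,0.7],[0.002,0,0,0,0.7]]
  ]
}}

```text
clock: 12.9
position: [0.5761, 0.1718, 0.0578]
ee_rot: [0.0, 0.999, 0.036, -0.0]
contact_force: [-0.8, -0.3, -0.0]
width: 0.0127
gripper_force: 0.5
```

{"method": "move_arm", "body": {
  "deltas": [
    [[0.001,0,0,0,0.7],[0.002,0,0,0,0.7],[0.002,0,0,0,0.7]]
  ]
}}

```text
clock: 13.2
position: [0.577, 0.1718, 0.0577]
ee_rot: [0.0, 0.999, 0.036, -0.001]
contact_force: [-3.5, -0.3, 1.2]
width: 0.0128
gripper_force: 1.6
```

{"method": "move_arm", "body": {
  "deltas": [
    [[0.001,0,0,0,0.7],[0.002,0,0,0,0.7],[0.002,0,0,0,0.7]]
  ]
}}

```text
clock: 13.5
position: [0.5781, 0.1719, 0.0576]
ee_rot: [0.0, 0.999, 0.036, -0.001]
contact_force: [-5.3, -0.0, 1.8]
width: 0.0126
gripper_force: 2.6
```

{"method": "move_arm", "body": {
  "deltas": [
    [[0.001,0,0,0,0.7],[0.002,0,0,0,0.7],[0.002,0,0,0,0.7]]
  ]
}}

```text
clock: 13.8
position: [0.5788, 0.1719, 0.0576]
ee_rot: [0.0, 0.999, 0.036, -0.002]
contact_force: [-7.3, -1.1, 3.2]
width: 0.0129
gripper_force: 3.4
```

{"method": "move_arm", "body": {
  "deltas": [
    [[0.001,0,0,0,0.7],[0.001,0,0,0,0.7]]
  ]
}}

```text
clock: 14.0
position: [0.5791, 0.172, 0.0575]
ee_rot: [0.0, 0.999, 0.036, -0.003]
contact_force: [-7.3, -0.3, 3.9]
width: 0.0125
gripper_force: 3.8
```

{"method": "move_arm", "body": {
  "deltas": [
    [[0.001,0,0,0,0.7],[0.001,0,0,0,0.7]]
  ]
}}

```text
clock: 14.2
position: [0.5795, 0.172, 0.0575]
ee_rot: [0.0, 0.999, 0.036, -0.003]
contact_force: [-8.3, 0.4, 4.1]
width: 0.0127
gripper_force: 4.2
```

{"method": "move_arm", "body": {
  "deltas": [
    [[0.001,0,0,0,0.7],[0.001,0,0,0,0.7]]
  ]
}}

```text
clock: 14.4
position: [0.5798, 0.172, 0.0574]
ee_rot: [0.0, 0.999, 0.036, -0.004]
contact_force: [-8.9, 0.1, 4.8]
width: 0.0128
gripper_force: 4.6
```

{"method": "move_arm", "body": {
  "deltas": [
    [[0.001,0,0,0,0.7],[0.002,0,0,0,0.7],[0.002,0,0,0,0.7]]
  ]
}}

```text
clock: 14.7
position: [0.5805, 0.172, 0.0574]
ee_rot: [0.0, 0.999, 0.036, -0.005]
contact_force: [-11.4, 0.1, 6.4]
width: 0.013
gripper_force: 5.4
```

{"method": "move_arm", "body": {
  "deltas": [
    [[0.001,0,0,0,0.7],[0.001,0,0,0,0.7],[0.001,0,0,0,0.7]]
  ]
}}

```text
clock: 15.0
position: [0.5808, 0.1721, 0.0573]
ee_rot: [0.0, 0.999, 0.036, -0.005]
contact_force: [-11.6, -1.1, 6.3]
width: 0.0129
gripper_force: 5.8
```

{"method": "move_arm", "body": {
  "deltas": [
    [[0.001,0,0,0,0.7],[0.001,0,0,0,0.7],[0.001,0,0,0,0.7]]
  ]
}}

```text
clock: 15.3
position: [0.5811, 0.1721, 0.0573]
ee_rot: [0.001, 0.999, 0.036, -0.005]
contact_force: [-12.0, -1.0, 6.7]
width: 0.0124
gripper_force: 6.2
```

{"method": "move_arm", "body": {
  "deltas": [
    [[-0.002,0,0,0,0.7],[-0.005,0,0,0,0.7],[-0.015,0,0,0,0.7],[-0.03,0,0,0,0.7],[-0.03,0,-0.05,0,0.7],[-0.05,0,-0.1,0,0.7],[-0.05,0,-0.15,0,0.7],[-0.1,0,-0.15,0,0.7],[-0.15,0,-0.15,0,0.7],[-0.2,0,-0.15,0,0.7],[-0.2,0,-0.15,0,0.7],[-0.2,0,-0.15,0,0.7]]
  ]
}}

```text
clock: 16.5
position: [0.4266, 0.1611, 0.1786]
ee_rot: [-0.0, 0.999, 0.036, 0.002]
contact_force: [0.2, -1.1, 0.4]
width: 0.0127
gripper_force: 0.0
```

```bash
python3 - <<'E'
from h import *
s=manip.get_state();print(s['position'],s['contact_force'])
a=manip.get_image("top");b=manip.get_image("side")
o=np.zeros((600,800,3),np.uint8)
o[:600,:400]=cv2.resize(a[100:220,230:310],None,fx=5,fy=5,interpolation=2)
o[:400,400:]=cv2.resize(b[180:260,225:305],None,fx=5,fy=5,interpolation=2)
cv2.imwrite("pics/end.png",o[...,::-1])
E
```

```text
[0.42662673 0.16109722 0.17855269] [ 0.21908436 -1.09997889  0.43629573]
```

View pics/end.png

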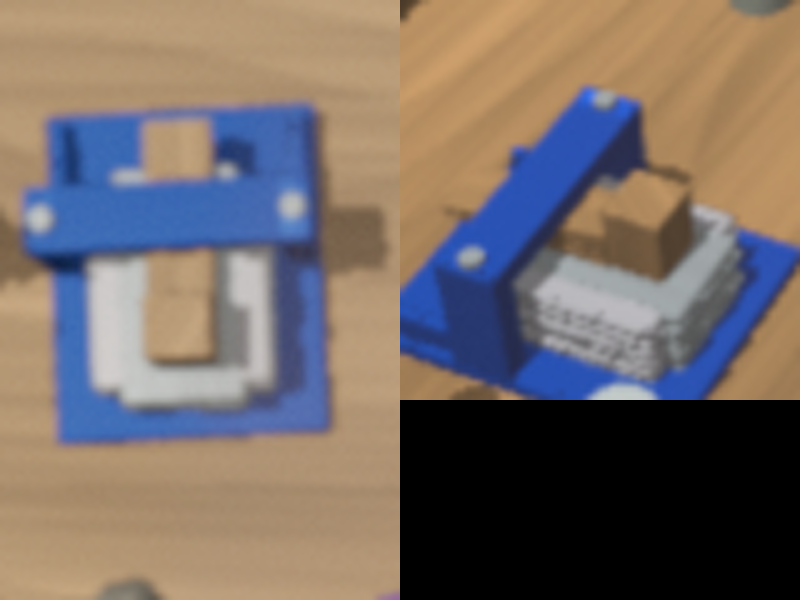

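The wedge is jammed in line and flat: its tip shows beyond the bar at crop (178,120) and the heel at (180,330) on the stack. The gripper is clear, so I'm handing the job in.

```bash
python3 -c "
from rig import manip
print(manip.sign_off())"
```

```text
the job is handed in; nothing more can be done
None
```

The ash wedge was pushed in to about 12 N along the clamp and left jammed by itself, flat and in line under the middle of the bar, and the job is handed in; the hand-in gave no verdict, and the force on the bar was estimated at about 12 N, not measured.

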